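# Take down the pile of filling-station toys and set each in its place

### The job

The filling-station pieces have been left piled on top of one another: take the pile down from the top, one piece at a time, and put each straight where it belongs before you take the next: the cone upright in the trailer, the drum standing in the drip pan, the tyre down over the pole of the tyre stand, and last the crate in the middle of the pallet, its long side along the pallet's long side. Set the pieces down rather than dropping them, let nothing tip over, and leave the toy car and the petrol pump where they stand.

Things in the scene. Friction and masses are not known exactly. Their poses are not given: they have to be found in the camera images.
- cone: Orange plastic traffic cone, at the start the top of the pile. Square foot 40 x 40 x 5 mm; above it a round tapering body, 30 mm across just above the foot and 12 mm at its top, 66 mm above the underside; about 20 mm across at 40 mm height. About 25 g. x and y along the sides of the foot. Its origin is the centre of its underside, z up.
- drum: Plain steel oil drum, a cylinder 47 mm in diameter and 58 mm high, upright, second from the top of the pile, under the cone. About 70 g. Its origin is the centre of its underside, z up.
- tyre: Black rubber tyre lying flat, 56 mm outside diameter, hole about 29 mm across, 22 mm thick, third in the pile, under the drum. About 50 g. Its origin is the centre of its underside, z up.
- crate: Closed wooden packing crate, 66 mm along x, 48 mm along y, 42 mm high, flat top, at the bottom of the pile, standing on the table. The things above it stand loose on one another, each within about 5 mm of the middle of the one below. About 90 g. Its origin is the centre of its underside, z up.
- trailer: Green plastic toy farm trailer with two wheels and a drawbar, fixed to the table; the cone's place. Its open bed measures 100 mm (x) by 74 mm (y) inside; the bed's floor is 26 mm above the table and the boards round it stand 12 mm above that floor, 4 mm thick. The drawbar sticks out to about 80 mm from the middle on the -x side. The origin is on the table under the middle of the bed, z up.
- drip_pan: Round shallow aluminium oil drip pan, fixed; the drum's place. 82 mm across and 10 mm high, floor 4 mm thick, about 70 mm clear across inside at the floor. Its origin is the centre of its underside, z up.
- tyre_stand: Tyre stand, fixed; the tyre's place. A wooden disc 68 mm across and 10 mm thick with an upright wooden pole in its middle, 10 mm in diameter, tapered at the tip, whose top is 50 mm above the table. Its origin is the centre of its underside, z up.
- pallet: Wooden toy pallet, fixed; the crate's place. 100 mm along x, 76 mm along y, 18 mm high; six deck boards across on three bearers. Its origin is the centre of its underside, z up.
- car: Blue die-cast aluminium toy car, loose bystander, 102 mm along x, 46 mm wide, 34 mm high. It is to stay where it is. Its origin is the centre of its underside, z up.
- pump: Wooden toy petrol pump with a round head, loose bystander, foot 50 x 60 mm, 102 mm tall. It is to stay where it is. Its origin is the centre of its underside, z up.

How it is judged:
On the way, in this order (a step that is already met when the one before it is completed fails the run):
1. The cone stands in the trailer's bed, let go (x of cone in the frame of trailer between -0.033 and 0.033 m and y of cone in the frame of trailer between -0.021 and 0.021 m and z of cone in the frame of trailer between 0.021 and 0.031 m and angle between cone's own z axis and vertical below 0.12 rad and contact force between cone and the fingers below 0.1 N), for 0.2 s.
2. The drum stands in the drip pan, let go, the cone still in its place (x of cone in the frame of trailer between -0.033 and 0.033 m and y of cone in the frame of trailer between -0.021 and 0.021 m and z of cone in the frame of trailer between 0.021 and 0.031 m and angle between each of cone, drum's own z axis and vertical below 0.12 rad and horizontal distance between drum and drip_pan below 0.015 m and z of drum in the frame of drip_pan between 0 and 0.008 m and contact force between drum and the fingers below 0.1 N), for 0.2 s.
3. The tyre lies over the stand's pole, let go, cone and drum still in their places (x of cone in the frame of trailer between -0.033 and 0.033 m and y of cone in the frame of trailer between -0.021 and 0.021 m and z of cone in the frame of trailer between 0.021 and 0.031 m and angle between each of cone, drum, tyre's own z axis and vertical below 0.12 rad and horizontal distance between drum and drip_pan below 0.015 m and z of drum in the frame of drip_pan between 0 and 0.008 m and horizontal distance between tyre and tyre_stand below 0.012 m and z of tyre in the frame of tyre_stand between 0.006 and 0.015 m and contact force between tyre and the fingers below 0.1 N), for 0.2 s.
4. The crate stands square on the pallet, let go, the others still in their places (x of cone in the frame of trailer between -0.033 and 0.033 m and y of cone in the frame of trailer between -0.021 and 0.021 m and z of cone in the frame of trailer between 0.021 and 0.031 m and angle between each of cone, drum, tyre, crate's own z axis and vertical below 0.12 rad and horizontal distance between drum and drip_pan below 0.015 m and z of drum in the frame of drip_pan between 0 and 0.008 m and horizontal distance between tyre and tyre_stand below 0.012 m and z of tyre in the frame of tyre_stand between 0.006 and 0.015 m and horizontal distance between crate and pallet below 0.013 m and angle between the x axis of crate and the x axis of pallet, either way round below 0.22 rad and z of crate in the frame of pallet between 0.014 and 0.023 m and contact force between crate and the fingers below 0.1 N), for 0.2 s.
At the end, for the whole second after the job is handed in: All let go, at rest, upright to 0.12 rad and resting in place (height to 5 mm): cone in the bed (within 33 mm in x, 21 mm in y of its middle), drum in the pan (15 mm), tyre round the pole (12 mm), crate on the pallet (13 mm, parallel to 0.22 rad); car and pump moved under 20 mm (x of cone in the frame of trailer between -0.033 and 0.033 m and y of cone in the frame of trailer between -0.021 and 0.021 m and z of cone in the frame of trailer between 0.021 and 0.031 m and angle between each of cone, drum, tyre, crate's own z axis and vertical below 0.12 rad and horizontal distance between drum and drip_pan below 0.015 m and z of drum in the frame of drip_pan between 0 and 0.008 m and horizontal distance between tyre and tyre_stand below 0.012 m and z of tyre in the frame of tyre_stand between 0.006 and 0.015 m and horizontal distance between crate and pallet below 0.013 m and angle between the x axis of crate and the x axis of pallet, either way round below 0.22 rad and z of crate in the frame of pallet between 0.014 and 0.023 m and linear speed of each of cone, drum, tyre, crate below 0.02 m/s and distance of each of car, pump from where it was at the start of the episode below 0.02 m); the robot touches nothing.
It fails at once if the car or the petrol pump is shifted by more than 20 mm (distance of any of car, pump from where it was at the start of the episode above 0.02 m).
It fails at once if a piece of the pile tips over (leans more than 40 degrees) (angle between any of cone, drum, tyre, crate's own z axis and vertical above 0.7 rad).
It fails at once if a piece is dropped or thrown: it moves faster than 0.8 m/s with no finger on it (a free fall of more than about 30 mm) ((linear speed of cone above 0.8 m/s and contact force between cone and the fingers below 0.1 N) or (linear speed of drum above 0.8 m/s and contact force between drum and the fingers below 0.1 N) or (linear speed of tyre above 0.8 m/s and contact force between tyre and the fingers below 0.1 N) or (linear speed of crate above 0.8 m/s and contact force between crate and the fingers below 0.1 N)).
It also fails if it takes over 136 s, if anything falls off the work surface, if the arm or the gripper's body presses on something with over 40 N, if the wrist force passes 120 N, or if a joint passes its speed limit or range.

### The arm

A 7-joint arm with a two-finger parallel gripper is mounted at the origin on the work surface. World frame = base frame: x ahead of the robot, y to its left, z up, the work surface at z = 0. Lengths are in m, angles in rad, forces in N, time in s.
With the tool pointing down it reaches from about 0.4 to 0.85 m from the base axis. Payload 10.4 kg.
Tool frame: the origin (TCP) lies on the centre line of the jaws, within the pads' length; the fingertips stand 11 mm ahead of it and the grasp point (between the pads) lies 8 mm behind it (tip_reach is the distance from the TCP to the fingertips, in m); z points along the fingers, y is the line along which they close (so a half turn about z gives the same grasp; the last joint's range is limited). The gripper opens to 85 mm and grips with 20 to 120 N. Pads are 22 mm wide; open, the fingers measure 114 mm over their backs; the gripper's body (76 mm by 85 mm) begins 54 mm behind the grasp point. The pads swing forward as they close: fully open they stand 13 mm farther back than shut.
Start: joints at [1.171, 0.332, -0.065, 1.46, 0.022, 1.35, -0.088], TCP at [0.23, -0.581, 0.242] pointing down, gripper open.
Joint ranges: [-2.6, 2.6], [-0.5, 2.12], [-1.47, 1.34], [0.16, 2.42], [-1.27, 4.41], [0.06, 2.06], [-2.6, 2.6]. Speed limits (rad/s): [2.22, 2.22, 2.79, 2.79, 3.14, 3.14, 3.14].

### API

Orientations are given as a unit quaternion [x, y, z, w].
In Python, from workcell import get_obs, camera, hand_in, tip_reach gives the robot as it stands. The module is installed in compiled form; this text tells all that it offers.
- The arm moves only by the tool move_arm, never from a script. Its argument "plan" is a list of rows, each an object with "delta_pos": the shift along the tool's x, y, z in a scale on which 1.0 is 750 mm, a list of three; "turn": the turn, a rotation vector about the tool's x, y, z in normalised numbers (1 is 2 pi rad), a list of three; "fingers": the closure, from 0 (fully open) to 1 (shut). A call has 1 to 12 rows; each row is the pose to reach, as a shift and turn from the pose commanded when the call began, along the tool's axes at that moment; what a row does not reach only later rows make up. A row lasts 1/8 s, in which the tool goes at most 62.5 mm and 10.7 degrees, less where a joint would pass 70% of its speed; a pose out of reach is approached as far as the arm can. No shift or turn number may pass 1 either way. A call with a gripper value outside its range is refused whole. The fingers move at their own pace and stop on an object; "force" is the grip in N (left out, the last holds). Time passes only in rows, so rows that repeat a pose let the fingers close. It gives the time, the measured TCP pose, the force, the opening and the grip force at its end, in the units of the state.
- get_obs(): the state, without advancing time (a new reading comes with each control period).
- camera(name): name is "scene" or "top" or "wrist"; returns a dict with "color" (420x560x3 uint8, red, green, blue), "range_z" (420x560 float32, m along the optical axis (not along the pixel's ray), 0 where there is no reading), "fx", "fy", "cx", "cy" (pixels), "R" (3x3) and "t" (3): a world point X has camera coordinates R X + t; the wrist camera has in their place "tool_from_camera" (4x4, takes a point from camera to tool coordinates, whose origin is the TCP and whose axes are the flange's). Camera axes: x right, y down, z forward; pixel columns grow to the right and rows downward; lengths in m; the calibration is good to about 2 mm. A picture is of the moment at which its call begins: read the wrist's pose just before it.
- hand_in(): hands the job in; it is judged then, once.
The state is a dict: "clock": time; "joint_pos": joint angles; "joint_velocities": joint speeds; "tau": joint torques, N m; "position": TCP position; "ee_rot": TCP orientation; "ft_force": force on the tool from outside, world axes, zero at the start; "torque": the same for the moment, N m; "grip_width": opening from 0.0 (shut) to 1.0 (fully open); "grasp_force": force on a finger pad.
Only numpy, scipy, OpenCV 4.12 (cv2) and the standard library are available. Lean on these libraries where they do the work, as an engineer would, in place of code of your own. Each camera call takes 0.05 s, during which the arm holds its last target. There are 200 camera calls.

## Working session

There is one attempt and no reset: what is moved stays moved. The work goes in short steps, Python scripts to look and compute and a tool call to move; the robot and the scene stay as the last step left them, time stands still between calls to the robot, and variables do not carry over. Pictures are saved under pics/ and viewed, at most 14 in all, crops included, and the job is handed in when it is done.

Besides the shell and the picture viewer there is one more tool, called after "Request:" as name(argument=value, ...) on one line, values as JSON. move_arm: Moves the arm, as the interface text tells. Its arguments: {"type":"object","properties":{"plan":{"type":"array","items":{"type":"object","properties":{"delta_pos":{"type":"array","items":{"type":"number"}},"turn":{"type":"array","items":{"type":"number"}},"fingers":{"type":"number"}}}},"force":{"type":"number"}},"required":["plan"]}

```bash
mkdir -p pics
cat > h.py <<'E'
import numpy as np, cv2
from workcell import get_obs, camera, hand_in, tip_reach
from scipy.spatial.transform import Rotation as Rn
def cloud(c, o=None):
    z=c["range_z"]; v,u=np.mgrid[:z.shape[0],:z.shape[1]]
    P=np.stack([(u-c["cx"])/c["fx"]*z,(v-c["cy"])/c["fy"]*z,z],-1)
    if "R" in c: W=(P-np.array(c["t"]))@np.array(c["R"])
    else:
        T=np.array(c["tool_from_camera"]); P=P@T[:3,:3].T+T[:3,3]
        W=P@Rn.from_quat(o["ee_rot"]).as_matrix().T+np.array(o["position"])
    W[z==0]=np.nan
    return W
def save(n,img): cv2.imwrite("pics/"+n,img[...,::-1])
E
python3 - <<'E'
from h import *
import pickle
o=get_obs(); print({k:np.round(v,3) for k,v in o.items()}, tip_reach)
d={}
for n in("scene","top"):
    c=camera(n); save(n+"0.png",c["color"]); d[n]=c
    print(n,c["fx"],np.round(-np.array(c["R"]).T@c["t"],3),np.round(c["R"],2).tolist())
pickle.dump(d,open("d0.pkl","wb"))
E
```

```text
{'clock': np.float64(0.0), 'joint_pos': array([ 1.171,  0.333, -0.065,  1.461,  0.022,  1.35 , -0.089]), 'joint_velocities': array([-0.001,  0.001, -0.   , -0.   ,  0.001,  0.   , -0.001]), 'tau': array([ 1.0000e-03, -6.2546e+01,  5.0000e-02, -3.9161e+01,  1.6000e-02,
        1.0000e-02,  0.0000e+00]), 'position': array([ 0.23 , -0.581,  0.242]), 'ee_rot': array([ 0.982,  0.187, -0.   , -0.001]), 'ft_force': array([ 0.212, -0.301, -0.196]), 'torque': array([ 0.006, -0.009,  0.012]), 'grasp_force': np.float64(0.0), 'grip_width': np.float64(1.0)} 0.011
scene 457.9918461943872 [ 1.019 -0.49   0.582] [[0.73, 0.69, -0.02], [0.37, -0.41, -0.83], [-0.58, 0.6, -0.56]]
top 397.2746000896929 [0.406 0.012 0.812] [[-0.04, -1.0, 0.0], [-0.98, 0.03, -0.2], [0.2, -0.01, -0.98]]
```

View pics/top0.png

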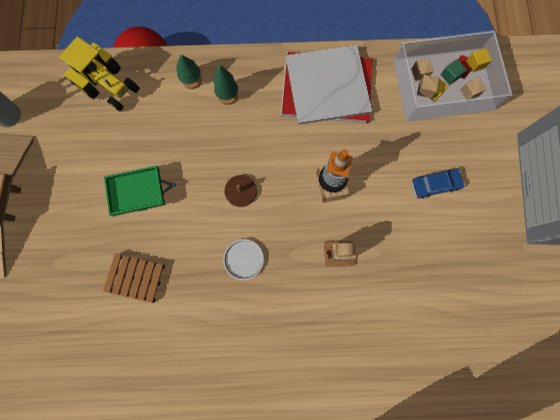

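View pics/scene0.png

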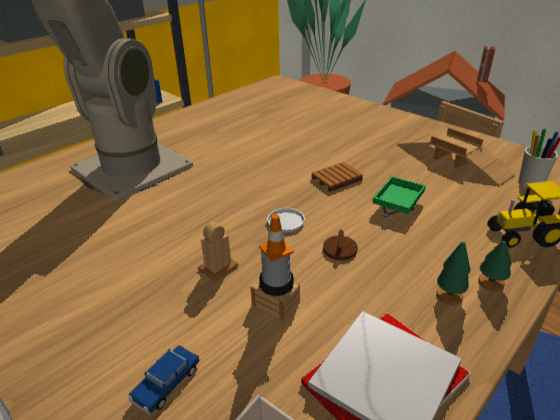

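The top view shows the pile at about (335,180), trailer (136,191), pan (244,259), stand (241,190), pallet (135,278), pump (340,253) and car (439,183). The scene view shows the pile at (275,260), with the cone on top.

```bash
cat > m.py <<'E'
from h import *
import pickle
d=pickle.load(open("d0.pkl","rb"))
W=cloud(d["top"]); S=cloud(d["scene"])
def box(name,u0,v0,u1,v1,zlo,zhi):
    p=W[v0:v1,u0:u1].reshape(-1,3); p=p[(p[:,2]>zlo)&(p[:,2]<zhi)]
    r=cv2.minAreaRect((p[:,:2]*1000).astype(np.float32))
    q=S.reshape(-1,3); c=np.array(r[0])/1000
    q=q[(np.linalg.norm(q[:,:2]-c,axis=1)<.075)&(q[:,2]>zlo)&(q[:,2]<zhi)]
    rs=cv2.minAreaRect((q[:,:2]*1000).astype(np.float32)) if len(q)>3 else None
    print(name,len(p),np.round(r[0],1),np.round(r[1],1),round(r[2],1),'zmed',np.round(np.median(p[:,2]),4),'| scene',rs and (np.round(rs[0],1),np.round(rs[1],1),round(rs[2],1)),np.round(np.median(q[:,2]),4) if len(q) else '')
for n in (W,S):
    print('table',np.nanmedian(n[300:330,150:300,2]))
box('trailer rim',95,155,178,225,.031,.05)
box('trailer floor',95,155,178,225,.02,.03)
box('pan',215,230,275,290,.0055,.02)
box('stand disc',215,165,270,215,.006,.014)
box('stand pole',215,165,270,215,.03,.06)
box('pallet',95,245,175,310,.012,.03)
box('car',405,160,475,205,.008,.05)
box('pump',315,225,375,280,.02,.12)
for z in ((.02,.046),(.048,.062),(.067,.12),(.119,.13),(.13,.185),(.16,.25)):
    box('pile %s'%(z,),300,140,370,215,*z)
E
python3 m.py
python3 - <<'E'
from h import *
import pickle
d=pickle.load(open("d0.pkl","rb"))
a=cv2.resize(d["top"]["color"][130:215,290:390],(0,0),fx=6,fy=6,interpolation=2)
save("pile0.png",a)
E
```

```text
table 0.0002063513089449193
table 0.0007321339954349949
trailer rim 517 [609.9 307.1] [ 83.2 109.2] 10.6 zmed 0.0372 | scene (array([611.2, 306. ]), array([ 83. , 113.7]), 10.8) 0.0369
trailer floor 1784 [611.  292.3] [ 79.6 133. ] 10.4 zmed 0.026 | scene (array([614.2, 293.6]), array([ 82.7, 135.9]), 8.0) 0.0268
pan 431 [465.9  90.4] [79.8 80.1] 54.2 zmed 0.0077 | scene (array([466.8,  93.3]), array([81.6, 76.8]), 9.4) 0.0082
stand disc 771 [608.2  94.6] [66.3 66.2] 32.3 zmed 0.0098 | scene (array([610. ,  95.3]), array([66.2, 69.6]), 21.5) 0.0106
stand pole 26 [607.2  94.3] [7.8 8.7] 35.4 zmed 0.046 | scene (array([610.9,  93.9]), array([10. ,  9.9]), 54.4) 0.041
pallet 1828 [436.8 307.3] [101.4  75.8] 75.4 zmed 0.0178 | scene (array([437.6, 307.1]), array([104.1,  80.5]), 75.4) 0.0185
car 1052 [ 607.8 -315. ] [ 45.5 103.7] 10.5 zmed 0.0229 | scene (array([ 610.3, -315. ]), array([ 45.8, 103.8]), 10.0) 0.0223
pump 476 [470.1 -98.8] [31.2 50.9] 0.6 zmed 0.0824 | scene (array([ 472.6, -103.5]), array([43.8, 32. ]), 89.4) 0.0652
pile (0.02, 0.046) 253 [614.8 -93.3] [68.4 54. ] 9.6 zmed 0.0415 | scene (array([616.7, -95.4]), array([68.2, 52.7]), 9.0) 0.0368
pile (0.048, 0.062) 95 [608.1 -88.3] [56.1 36.9] 57.2 zmed 0.0589 | scene (array([ 624. , -101.1]), array([54.7, 40.9]), 41.6) 0.0564
pile (0.067, 0.12) 185 [606.8 -87.9] [45.  17.9] 59.2 zmed 0.0931 | scene (array([ 628. , -103.2]), array([46.3, 27.4]), 44.2) 0.0936
pile (0.119, 0.13) 330 [619.5 -95.3] [46.5 45.1] 73.6 zmed 0.1267 | scene (array([620.3, -97.2]), array([43.5, 46.7]), 74.2) 0.1269
pile (0.13, 0.185) 223 [621.7 -90.9] [35.6 20.2] 44.7 zmed 0.1549 | scene (array([ 627.1, -101.2]), array([26.6, 17. ]), 43.2) 0.1536
pile (0.16, 0.25) 137 [619.7 -96.3] [16.3 19. ] 10.9 zmed 0.1778 | scene (array([624.8, -99. ]), array([18.9, 16. ]), 22.8) 0.1745
```

View pics/pile0.png

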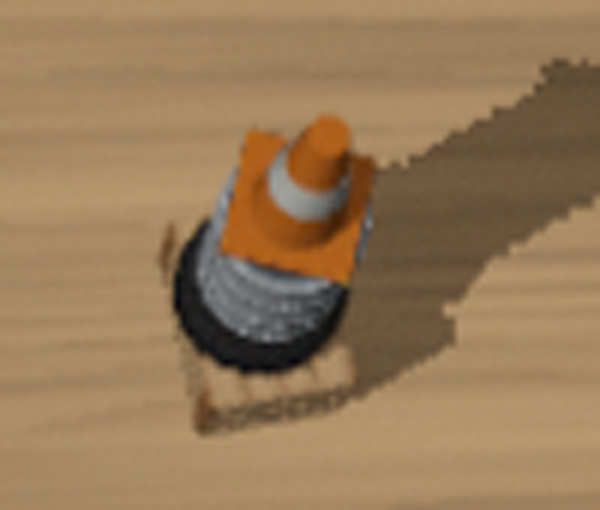

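```bash
cat >> h.py <<'E'
def to(x,y,z,yaw=None):
    "print shift and turn in tool axes from the present pose to TCP at x,y,z with tool x at yaw deg, pointing down"
    o=get_obs(); R=Rn.from_quat(o["ee_rot"]); d=R.inv().apply(np.array([x,y,z])-o["position"])
    yc=np.degrees(np.arctan2(*R.as_matrix()[[1,0],0]))
    if yaw is None: yaw=yc
    T=Rn.from_euler('z',yaw,degrees=True)*Rn.from_rotvec([np.pi,0,0])
    print('shift',np.round(d,4),'turn',np.round((R.inv()*T).as_rotvec(),4),'yaw now',round(yc,2),'pos',np.round(o["position"],4),'clock',round(float(o["clock"]),2))
E
python3 -c "
from h import *
to(.621,-.097,.28,73.6)"
```

```text
shift [ 0.5417 -0.306  -0.038 ] turn [-1.200e-03 -5.000e-04 -9.078e-01] yaw now 21.59 pos [ 0.2298 -0.5809  0.2416] clock 0.1
```

Units first: shifts go in shares of 750 mm and turns go in shares of 2 pi rad. So 0.542 m / 0.75 = 0.7227, -0.306 m / 0.75 = -0.408, -0.908 rad / 6.2832 = -0.1445.

Request:
move_arm(plan=[{"delta_pos": [0.04, -0.02, -0.0133], "turn": [0, 0, -0.008], "fingers": 0}, {"delta_pos": [0.1067, -0.06, -0.0267], "turn": [0, 0, -0.0207], "fingers": 0}, {"delta_pos": [0.1733, -0.0973, -0.04], "turn": [0, 0, -0.035], "fingers": 0}, {"delta_pos": [0.24, -0.1333, -0.0507], "turn": [0, 0, -0.0477], "fingers": 0}, {"delta_pos": [0.3067, -0.1733, -0.0507], "turn": [0, 0, -0.0621], "fingers": 0}, {"delta_pos": [0.3733, -0.2107, -0.0507], "turn": [0, 0, -0.0748], "fingers": 0}, {"delta_pos": [0.44, -0.248, -0.0507], "turn": [0, 0, -0.0891], "fingers": 0}, {"delta_pos": [0.5067, -0.2867, -0.0507], "turn": [0, 0, -0.1019], "fingers": 0}, {"delta_pos": [0.5733, -0.324, -0.0507], "turn": [0, 0, -0.1162], "fingers": 0}, {"delta_pos": [0.64, -0.3613, -0.0507], "turn": [0, 0, -0.1289], "fingers": 0}, {"delta_pos": [0.7, -0.3947, -0.0507], "turn": [0, 0, -0.1401], "fingers": 0}, {"delta_pos": [0.7227, -0.408, -0.0507], "turn": [0, 0, -0.1445], "fingers": 0}])

```text
clock: 1.6
position: [0.6224, -0.0924, 0.2802]
ee_rot: [0.798, 0.602, 0.0, -0.001]
ft_force: [-0.1, 0.3, -0.7]
grip_width: 1.004
grasp_force: 0.0
```

Run:
```python
from h import *
to(.621,-.097,.28,73.6)
o=get_obs(); c=camera("wrist"); save("w1.png",c["color"]); W=cloud(c,o).reshape(-1,3)
print(np.round(c["tool_from_camera"],3).tolist())
for a,b in ((.02,.045),(.055,.07),(.116,.124),(.124,.131),(.15,.16),(.18,.2)):
    p=W[(W[:,2]>a)&(W[:,2]<b)&(np.linalg.norm(W[:,:2]-[.62,-.096],axis=1)<.05)]
    if len(p)>5:
        r=cv2.minAreaRect((p[:,:2]*1000).astype(np.float32)); print(a,b,len(p),np.round(r[0],1),np.round(r[1],1),round(r[2],1),np.median(p[:,2]).round(4), np.round(cv2.minEnclosingCircle((p[:,:2]*1000).astype(np.float32))[0],1))
```

```text
shift [-0.0048 -0.      0.0002] turn [-0.0005 -0.0016  0.0077] yaw now 74.04 pos [ 0.6224 -0.0924  0.2802] clock 1.6
[[-0.001, -0.961, -0.275, 0.071], [1.0, -0.0, -0.002, -0.0], [0.001, -0.275, 0.961, -0.132], [0.0, 0.0, 0.0, 1.0]]
0.02 0.045 535 [616.8 -95. ] [67.6 50.9] 8.9 0.0427 [616.8 -94.5]
0.055 0.07 578 [617.  -79.9] [56.9 31. ] 4.7 0.0641 [618.  -92.4]
0.116 0.124 259 [618.8 -91.2] [44.6 37.6] 20.7 0.1227 [621.1 -94.4]
0.124 0.131 1177 [621.6 -94.5] [41.4 45.2] 73.7 0.1277 [623.7 -95.7]
0.15 0.16 173 [624.6 -92.6] [17.7 22.5] 73.4 0.1552 [623.9 -95.6]
0.18 0.2 355 [624.1 -94.8] [12.7 13. ] 26.9 0.1883 [623.9 -95.3]
```

View pics/w1.png

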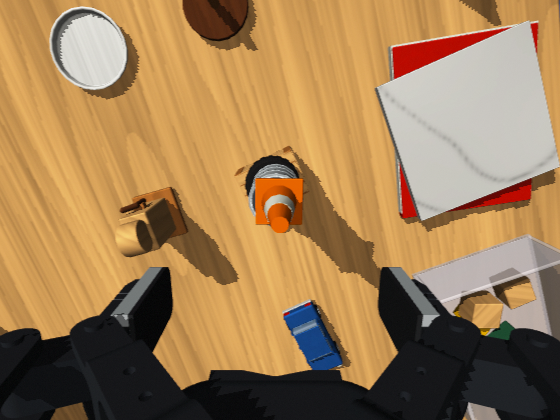

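The wrist picture shows the cone upright at (279,205), between the open fingers at (140,300) and (405,300). The shots agree on a cone axis at about (623,-96) mm.

In the tool's units: 0.125 m / 0.75 = 0.1667, 0.0015 m / 0.75 = 0.002.

Request:
move_arm(plan=[{"delta_pos": [0.002, 0.002, 0.0267], "turn": [0, 0, 0], "fingers": 0.2}, {"delta_pos": [0.002, 0.002, 0.06], "turn": [0, 0, 0], "fingers": 0.2}, {"delta_pos": [0.002, 0.002, 0.0933], "turn": [0, 0, 0], "fingers": 0.2}, {"delta_pos": [0.002, 0.002, 0.1267], "turn": [0, 0, 0], "fingers": 0.2}, {"delta_pos": [0.002, 0.002, 0.1533], "turn": [0, 0, 0], "fingers": 0.2}, {"delta_pos": [0.002, 0.002, 0.1667], "turn": [0, 0, 0], "fingers": 0.2}, {"delta_pos": [0.002, 0.002, 0.1667], "turn": [0, 0, 0], "fingers": 0.2}, {"delta_pos": [0.002, 0.002, 0.1667], "turn": [0, 0, 0], "fingers": 0.4}], force=20)

```text
clock: 2.65
position: [0.6237, -0.0963, 0.1563]
ee_rot: [0.801, 0.599, 0.0, 0.001]
ft_force: [0.4, -1.0, -0.1]
grip_width: 0.608
grasp_force: 0.0
```

```bash
python3 -c "
from h import *
to(.623,-.096,.155,73.6)
c=camera('wrist'); save('w2.png',c['color'])"
```

```text
shift [ 0.0001 -0.0008  0.0013] turn [ 0.0015 -0.0001  0.    ] yaw now 73.6 pos [ 0.6237 -0.0963  0.1563] clock 2.65
```

View pics/w2.png

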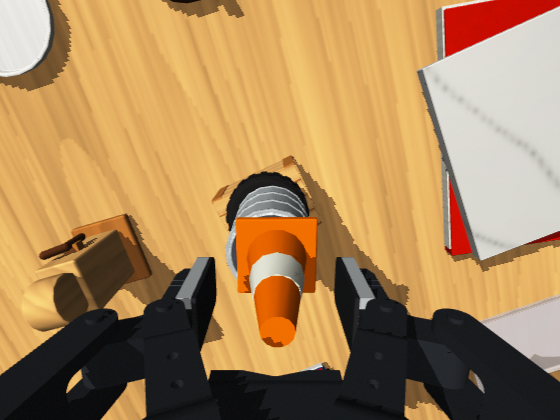

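The picture shows the cone centred between the pads: its axis is at about column 277, with pads at 215 and 337. I'll close and lift.

Request:
move_arm(plan=[{"delta_pos": [0, 0, 0], "turn": [0, 0, 0], "fingers": 0.55}, {"delta_pos": [0, 0, 0], "turn": [0, 0, 0], "fingers": 0.7}, {"delta_pos": [0, 0, 0], "turn": [0, 0, 0], "fingers": 0.85}, {"delta_pos": [0, 0, 0], "turn": [0, 0, 0], "fingers": 1}, {"delta_pos": [0, 0, 0], "turn": [0, 0, 0], "fingers": 1}, {"delta_pos": [0, 0, 0], "turn": [0, 0, 0], "fingers": 1}, {"delta_pos": [0, 0, -0.004], "turn": [0, 0, 0], "fingers": 1}, {"delta_pos": [0, 0, -0.0133], "turn": [0, 0, 0], "fingers": 1}, {"delta_pos": [0, 0, -0.0267], "turn": [0, 0, 0], "fingers": 1}, {"delta_pos": [0, 0, -0.0467], "turn": [0, 0, 0], "fingers": 1}, {"delta_pos": [0, 0, -0.0667], "turn": [0, 0, 0], "fingers": 1}, {"delta_pos": [0, 0, -0.08], "turn": [0, 0, 0], "fingers": 1}])

```text
clock: 4.2
position: [0.6236, -0.0962, 0.217]
ee_rot: [0.801, 0.599, 0.0, 0.001]
ft_force: [0.5, 1.1, -0.2]
grip_width: 0.263
grasp_force: 19.4
```

```bash
python3 -c "
from h import *
to(.6105,.3065,.20,100.6)
o=get_obs();c=camera('wrist'); save('w3.png',c['color']); W=cloud(c,o)
T=np.array(c['tool_from_camera']); 
P=(W-o['position'])@Rn.from_quat(o['ee_rot']).as_matrix()
h=cv2.cvtColor(c['color'],cv2.COLOR_RGB2HSV); m=(h[...,0]<14)&(h[...,1]>200)&(P[...,2]<.06)&(abs(P[...,1])<.04)
p=P[m]; print(len(p),p.min(0).round(4),p.max(0).round(4))"
```

```text
shift [ 0.3826 -0.1262  0.0168] turn [ 1.50e-03  3.00e-04 -4.71e-01] yaw now 73.61 pos [ 0.6236 -0.0962  0.217 ] clock 4.2
3685 [-0.0057 -0.0192 -0.0346] [0.021  0.0194 0.0333]
```

View pics/w3.png

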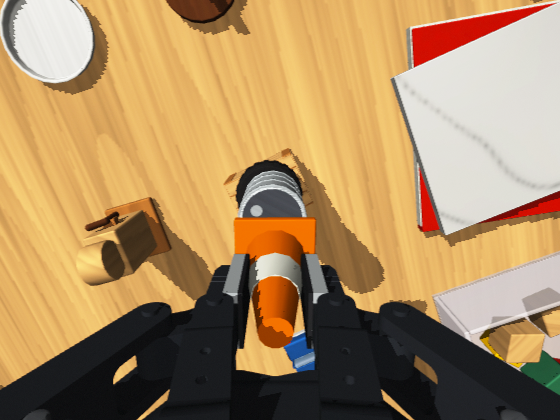

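The cone is held upright with its foot at (275,235), about 33 mm below the TCP. The drum stays standing with its top at (275,205). Next I move over the trailer.

In the tool's units: 0.3825 m / 0.75 = 0.51, 0.365 m / 0.75 = 0.4867.

Request:
move_arm(plan=[{"delta_pos": [0.02, -0.0067, 0], "turn": [0, 0, 0], "fingers": 1}, {"delta_pos": [0.0667, -0.0213, 0], "turn": [0, 0, 0], "fingers": 1}, {"delta_pos": [0.12, -0.04, 0], "turn": [0, 0, 0], "fingers": 1}, {"delta_pos": [0.1733, -0.0573, 0], "turn": [0, 0, 0], "fingers": 1}, {"delta_pos": [0.2267, -0.0747, 0], "turn": [0, 0, 0], "fingers": 1}, {"delta_pos": [0.28, -0.0933, 0], "turn": [0, 0, 0], "fingers": 1}, {"delta_pos": [0.3333, -0.1107, 0], "turn": [0, 0, 0], "fingers": 1}, {"delta_pos": [0.3867, -0.128, 0], "turn": [0, 0, 0], "fingers": 1}, {"delta_pos": [0.44, -0.1453, 0.0133], "turn": [0, 0, 0], "fingers": 1}, {"delta_pos": [0.4867, -0.16, 0.0267], "turn": [0, 0, 0], "fingers": 1}, {"delta_pos": [0.51, -0.168, 0.0467], "turn": [0, 0, 0], "fingers": 1}, {"delta_pos": [0.51, -0.168, 0.0667], "turn": [0, 0, 0], "fingers": 1}])

```text
clock: 5.75
position: [0.6092, 0.3076, 0.1637]
ee_rot: [0.8, 0.6, -0.0, -0.0]
ft_force: [-0.2, -0.6, -0.3]
grip_width: 0.261
grasp_force: 19.4
```

Run:
```python
from h import *
to(.6105,.3065,.062)
o=get_obs();c=camera('wrist'); save('w4.png',c['color']); W=cloud(c,o)
h=cv2.cvtColor(c['color'],cv2.COLOR_RGB2HSV); m=(h[...,0]>40)&(h[...,0]<90)&(h[...,1]>120)
p=W[m&(W[...,2]>.03)&(W[...,2]<.05)&(np.linalg.norm(W[...,:2]-[.61,.306],axis=-1)<.1)]
r=cv2.minAreaRect((p[:,:2]*1000).astype(np.float32)); print('rim',len(p),np.round(r[0],1),np.round(r[1],1),r[2])
p=W[m&(W[...,2]>.02)&(W[...,2]<.03)]; print('floor',len(p),np.median(p[:,2]))
P=(W-o['position'])@Rn.from_quat(o['ee_rot']).as_matrix()
m=(h[...,0]<14)&(h[...,1]>200)&(P[...,2]<.06)&(abs(P[...,1])<.04); p=P[m]; print(len(p),p.min(0).round(4),p.max(0).round(4))
```

```text
shift [-0.0007  0.0017  0.1017] turn [-0.0012  0.0003 -0.    ] yaw now 73.75 pos [0.6092 0.3076 0.1637] clock 5.75
rim 2173 [611.9 307.6] [ 82.1 108.3] 10.48094654083252
floor 8308 0.02678881016351395
3539 [-0.0055 -0.0197 -0.0345] [0.0208 0.0192 0.0317]
```

View pics/w4.png

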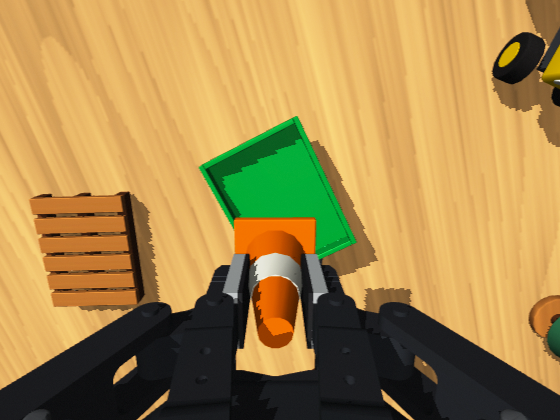

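The cone is over the bed, whose rim centre is about (611,307), and it is clear of the boards. Lowering.

Request:
move_arm(plan=[{"delta_pos": [0, 0.0013, 0.0267], "turn": [0, 0, 0], "fingers": 1}, {"delta_pos": [0, 0.002, 0.06], "turn": [0, 0, 0], "fingers": 1}, {"delta_pos": [0, 0.002, 0.0867], "turn": [0, 0, 0], "fingers": 1}, {"delta_pos": [0, 0.002, 0.1067], "turn": [0, 0, 0], "fingers": 1}, {"delta_pos": [0, 0.002, 0.1227], "turn": [0, 0, 0], "fingers": 1}, {"delta_pos": [0, 0.002, 0.1307], "turn": [0, 0, 0], "fingers": 1}, {"delta_pos": [0, 0.002, 0.1347], "turn": [0, 0, 0], "fingers": 1}, {"delta_pos": [0, 0.002, 0.1373], "turn": [0, 0, 0], "fingers": 1}, {"delta_pos": [0, 0.002, 0.1387], "turn": [0, 0, 0], "fingers": 1}, {"delta_pos": [0, 0.002, 0.1387], "turn": [0, 0, 0], "fingers": 1}])

```text
clock: 7.05
position: [0.6118, 0.306, 0.0615]
ee_rot: [0.801, 0.599, 0.0, 0.0]
ft_force: [0.7, 0.6, -0.4]
grip_width: 0.261
grasp_force: 19.4
```

In the tool's units: 0.003 m / 0.75 = 0.004, 0.0025 m / 0.75 = 0.0033.

Request:
move_arm(plan=[{"delta_pos": [0, 0, 0.0013], "turn": [0, 0, 0], "fingers": 1}, {"delta_pos": [0, 0, 0.0027], "turn": [0, 0, 0], "fingers": 1}, {"delta_pos": [0, 0, 0.0033], "turn": [0, 0, 0], "fingers": 1}, {"delta_pos": [0, 0, 0.004], "turn": [0, 0, 0], "fingers": 1}, {"delta_pos": [0, 0, 0.004], "turn": [0, 0, 0], "fingers": 1}])

```text
clock: 7.68
position: [0.6118, 0.306, 0.0597]
ee_rot: [0.801, 0.599, 0.0, 0.0]
ft_force: [-4.7, -2.6, 10.8]
grip_width: 0.26
grasp_force: 21.1
```

Contact (10.8 N). I back off slightly, open, then rise.

In the tool's units: -0.14 m / 0.75 = -0.1867, -0.12 m / 0.75 = -0.16.

Request:
move_arm(plan=[{"delta_pos": [0, 0, -0.0013], "turn": [0, 0, 0], "fingers": 1}, {"delta_pos": [0, 0, -0.0013], "turn": [0, 0, 0], "fingers": 0.7}, {"delta_pos": [0, 0, -0.0013], "turn": [0, 0, 0], "fingers": 0.55}, {"delta_pos": [0, 0, -0.0013], "turn": [0, 0, 0], "fingers": 0.4}, {"delta_pos": [0, 0, -0.0013], "turn": [0, 0, 0], "fingers": 0.3}, {"delta_pos": [0, 0, -0.0133], "turn": [0, 0, 0], "fingers": 0.2}, {"delta_pos": [0, 0, -0.04], "turn": [0, 0, 0], "fingers": 0.2}, {"delta_pos": [0, 0, -0.08], "turn": [0, 0, 0], "fingers": 0.2}, {"delta_pos": [0, 0, -0.12], "turn": [0, 0, 0], "fingers": 0.1}, {"delta_pos": [0, 0, -0.16], "turn": [0, 0, 0], "fingers": 0}, {"delta_pos": [0, 0, -0.1867], "turn": [0, 0, 0], "fingers": 0}, {"delta_pos": [0, 0, -0.1867], "turn": [0, 0, 0], "fingers": 0}])

```text
clock: 9.18
position: [0.6123, 0.3064, 0.2005]
ee_rot: [0.801, 0.599, 0.002, 0.0]
ft_force: [0.3, -0.3, 0.1]
grip_width: 1.001
grasp_force: 0.0
```

Run:
```python
from h import *
import pickle
d={n:camera(n) for n in("scene","top")}
W=cloud(d["top"]);S=cloud(d["scene"])
def rect(p): 
    r=cv2.minAreaRect((p[:,:2]*1000).astype(np.float32)); return np.round(r[0],1),np.round(r[1],1),round(r[2],1)
for nm,A in(("top",W),("scene",S)):
    A=A.reshape(-1,3)
    for c,lo,hi in(([.611,.307],.08,.1),([.611,.307],.045,.1),([.617,-.095],.115,.13),([.617,-.095],.07,.115),([.617,-.095],.05,.068),([.617,-.095],.036,.046)):
        p=A[(np.linalg.norm(A[:,:2]-c,axis=1)<.05)&(A[:,2]>lo)&(A[:,2]<hi)]
        if len(p)>5: print(nm,lo,hi,len(p),*rect(p),np.median(p[:,2]).round(4))
to(.617,-.095,.19,73.6)
a=cv2.resize(d["scene"]["color"][140:330,230:450],(770,665)[:2],interpolation=2); a=cv2.resize(a,(680,588)); save("s1.png",a)
```

```text
top 0.08 0.1 62 [608.3 304.7] [13.4 14.1] 35.2 0.0896
top 0.045 0.1 189 [606.1 303.2] [18.7 21.8] 26.4 0.0697
top 0.115 0.13 518 [618.8 -94.9] [45.3 46.3] 45.8 0.1225
top 0.07 0.115 160 [607.3 -90.3] [46.1 21.3] 67.4 0.0928
top 0.05 0.068 232 [608. -89.] [56. 38.] 61.0 0.0626
top 0.036 0.046 193 [615.1 -94.4] [68.  52.3] 9.0 0.042
scene 0.08 0.1 50 [610.3 303.6] [12.7 15.9] 42.9 0.0888
scene 0.045 0.1 208 [611.9 303.3] [24.2 18.7] 32.8 0.0659
scene 0.115 0.13 528 [619.9 -95.3] [44.4 48. ] 43.9 0.1226
scene 0.07 0.115 603 [ 628.4 -102.6] [46.6 26.2] 47.7 0.0933
scene 0.05 0.068 360 [624.3 -98.8] [56.7 43.2] 52.1 0.0609
scene 0.036 0.046 369 [616.3 -95.8] [68.7 51.1] 9.3 0.042
shift [-0.3828  0.1183  0.0078] turn [-0.0005  0.0008  0.0003] yaw now 73.62 pos [0.6115 0.3057 0.1975] clock 9.28
```

View pics/s1.png

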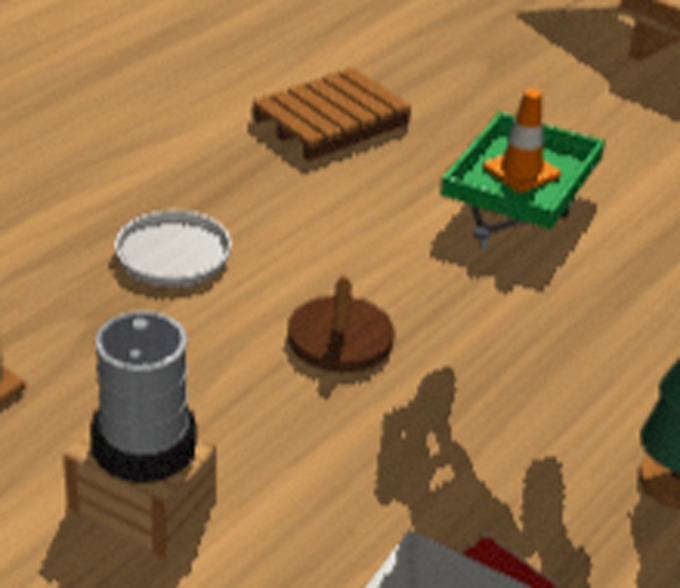

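The cone stands in the trailer at (525,150) in the crop. The drum still stands on the tyre, centre about (619.5,-95) mm, top at 122.5 mm.

In the tool's units: -0.382 m / 0.75 = -0.5093, -0.19 m / 0.75 = -0.2533.

Request:
move_arm(plan=[{"delta_pos": [-0.0267, 0.008, 0], "turn": [0, 0, 0], "fingers": 0}, {"delta_pos": [-0.08, 0.0253, 0], "turn": [0, 0, 0], "fingers": 0}, {"delta_pos": [-0.1333, 0.0427, 0], "turn": [0, 0, 0], "fingers": 0}, {"delta_pos": [-0.1933, 0.0613, 0], "turn": [0, 0, 0], "fingers": 0}, {"delta_pos": [-0.2533, 0.08, 0], "turn": [0, 0, 0], "fingers": 0}, {"delta_pos": [-0.3133, 0.0987, 0], "turn": [0, 0, 0], "fingers": 0}, {"delta_pos": [-0.3733, 0.1173, 0], "turn": [0, 0, 0], "fingers": 0}, {"delta_pos": [-0.4333, 0.1373, 0], "turn": [0, 0, 0], "fingers": 0}, {"delta_pos": [-0.48, 0.152, 0], "turn": [0, 0, 0], "fingers": 0}, {"delta_pos": [-0.5027, 0.1587, 0], "turn": [0, 0, 0], "fingers": 0}, {"delta_pos": [-0.5093, 0.1609, 0], "turn": [0, 0, 0], "fingers": 0}, {"delta_pos": [-0.5093, 0.1609, 0], "turn": [0, 0, 0], "fingers": 0}])

```text
clock: 10.78
position: [0.6197, -0.0934, 0.1982]
ee_rot: [0.8, 0.6, 0.0, -0.0]
ft_force: [-0.5, -0.2, 1.0]
grip_width: 0.999
grasp_force: 0.0
```

Run:
```python
from h import *
to(.6195,-.095,.10,73.6)
o=get_obs(); W=cloud(camera('wrist'),o).reshape(-1,3)
for a,b in((.118,.128),(.058,.068),(.036,.046)):
    p=W[(W[:,2]>a)&(W[:,2]<b)&(np.linalg.norm(W[:,:2]-[.62,-.096],axis=1)<.045)]
    r=cv2.minAreaRect((p[:,:2]*1000).astype(np.float32)); print(a,b,len(p),np.round(r[0],1),np.round(r[1],1),round(r[2],1),np.median(p[:,2]))
```

```text
shift [-0.0016  0.0003  0.0982] turn [-0.0003 -0.0006  0.0015] yaw now 73.69 pos [ 0.6197 -0.0934  0.1982] clock 10.78
0.118 0.128 4098 [621.3 -94.6] [46.3 46.7] 68.3 0.12316424864089504
0.058 0.068 962 [618.7 -81.6] [34.8 56.5] 87.9 0.06418883546825711
0.036 0.046 803 [617. -95.] [67.6 50.6] 8.9 0.042797779131389324
```

In the tool's units: 0.098 m / 0.75 = 0.1307, 0.001 m / 0.75 = 0.0013.

Request:
move_arm(plan=[{"delta_pos": [0, 0.0013, 0.0333], "turn": [0, 0, 0], "fingers": 0}, {"delta_pos": [0, 0.0013, 0.0667], "turn": [0, 0, 0], "fingers": 0}, {"delta_pos": [0, 0.0013, 0.1], "turn": [0, 0, 0], "fingers": 0}, {"delta_pos": [0, 0.0013, 0.1227], "turn": [0, 0, 0], "fingers": 0}, {"delta_pos": [0, 0.0013, 0.1307], "turn": [0, 0, 0], "fingers": 0}, {"delta_pos": [0, 0.0013, 0.1307], "turn": [0, 0, 0], "fingers": 0.1}, {"delta_pos": [0, 0.0013, 0.1307], "turn": [0, 0, 0], "fingers": 0.25}, {"delta_pos": [0, 0.0013, 0.1307], "turn": [0, 0, 0], "fingers": 0.35}, {"delta_pos": [0, 0.0013, 0.1307], "turn": [0, 0, 0], "fingers": 0.45}, {"delta_pos": [0, 0.0013, 0.1307], "turn": [0, 0, 0], "fingers": 0.6}, {"delta_pos": [0, 0.0013, 0.1307], "turn": [0, 0, 0], "fingers": 0.8}, {"delta_pos": [0, 0.0013, 0.1307], "turn": [0, 0, 0], "fingers": 0.8}], force=30)

```text
clock: 12.32
position: [0.6211, -0.095, 0.1009]
ee_rot: [0.801, 0.599, 0.0, 0.0]
ft_force: [1.0, 0.7, 5.0]
grip_width: 0.529
grasp_force: 30.8
```

In the tool's units: -0.08 m / 0.75 = -0.1067, -0.075 m / 0.75 = -0.1.

Request:
move_arm(plan=[{"delta_pos": [0, 0, -0.004], "turn": [0, 0, 0], "fingers": 0.8}, {"delta_pos": [0, 0, -0.0133], "turn": [0, 0, 0], "fingers": 0.8}, {"delta_pos": [0, 0, -0.0267], "turn": [0, 0, 0], "fingers": 0.8}, {"delta_pos": [0, 0, -0.0533], "turn": [0, 0, 0], "fingers": 0.8}, {"delta_pos": [0, 0, -0.08], "turn": [0, 0, 0], "fingers": 0.8}, {"delta_pos": [0, 0, -0.1], "turn": [0, 0, 0], "fingers": 0.8}, {"delta_pos": [0, 0, -0.1067], "turn": [0, 0, 0], "fingers": 0.8}, {"delta_pos": [0, 0, -0.1067], "turn": [0, 0, 0], "fingers": 0.8}])

```text
clock: 13.32
position: [0.6207, -0.095, 0.1804]
ee_rot: [0.801, 0.599, -0.0, 0.0]
ft_force: [-0.6, 0.3, -2.2]
grip_width: 0.529
grasp_force: 30.8
```

Run:
```python
from h import *
to(.4665,.0918,.18,73.6)
o=get_obs();c=camera('wrist'); save('w5.png',c['color']); W=cloud(c,o)
p=W.reshape(-1,3)
for cc,a,b in(([.617,-.095],.058,.068),([.617,-.095],.036,.046),([.466,.092],.006,.014)):
    q=p[(p[:,2]>a)&(p[:,2]<b)&(np.linalg.norm(p[:,:2]-cc,axis=1)<.048)]
    if len(q)>9:
        r=cv2.minAreaRect((q[:,:2]*1000).astype(np.float32)); print(a,b,len(q),np.round(r[0],1),np.round(r[1],1),round(r[2],1),np.median(q[:,2]))
S=cloud(camera('scene')).reshape(-1,3); q=S[(np.linalg.norm(S[:,:2]-o['position'][:2],axis=1)<.03)&(S[:,2]>.08)]; print('drum bottom',np.percentile(q[:,2],[0,1,3,10]), o['position'])
```

```text
shift [ 0.1357 -0.2006  0.0003] turn [0.0002 0.0002 0.0002] yaw now 73.61 pos [ 0.6207 -0.095   0.1804] clock 13.32
0.058 0.068 2128 [620.4 -84.2] [39.4 57.1] 77.2 0.0643516710137172
0.036 0.046 1534 [616.9 -95.1] [67.8 50.7] 8.9 0.042873100045371024
0.006 0.014 1150 [472.6  78.5] [60.1 64.1] 69.1 0.00878046092674449
drum bottom [0.14272832 0.14503804 0.1471569  0.15803785] [ 0.62066495 -0.09499671  0.18040642]
```

View pics/w5.png

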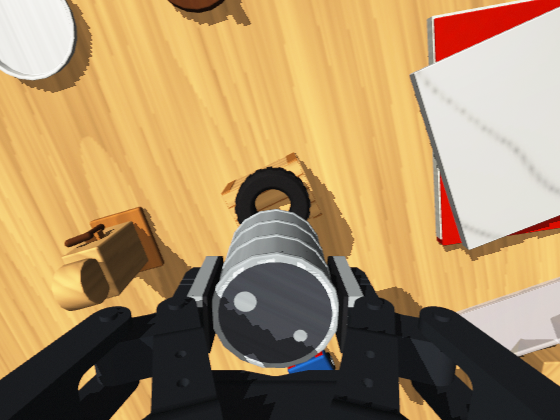

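The drum is held upright at (275,305), its bottom about 36.5 mm below the TCP, and the tyre lies flat on the crate at (272,195). Next is the pan.

In the tool's units: -0.2005 m / 0.75 = -0.2673, -0.19 m / 0.75 = -0.2533.

Request:
move_arm(plan=[{"delta_pos": [0.0107, -0.016, 0], "turn": [0, 0, 0], "fingers": 0.8}, {"delta_pos": [0.0333, -0.0493, 0], "turn": [0, 0, 0], "fingers": 0.8}, {"delta_pos": [0.06, -0.0893, 0], "turn": [0, 0, 0], "fingers": 0.8}, {"delta_pos": [0.0907, -0.1333, 0], "turn": [0, 0, 0], "fingers": 0.8}, {"delta_pos": [0.12, -0.1773, 0], "turn": [0, 0, 0], "fingers": 0.8}, {"delta_pos": [0.1493, -0.22, 0], "turn": [0, 0, 0], "fingers": 0.8}, {"delta_pos": [0.1707, -0.2533, 0], "turn": [0, 0, 0], "fingers": 0.8}, {"delta_pos": [0.1807, -0.2673, 0.02], "turn": [0, 0, 0], "fingers": 0.8}, {"delta_pos": [0.1807, -0.2673, 0.0467], "turn": [0, 0, 0], "fingers": 0.8}, {"delta_pos": [0.1807, -0.2673, 0.0733], "turn": [0, 0, 0], "fingers": 0.8}, {"delta_pos": [0.1807, -0.2673, 0.0933], "turn": [0, 0, 0], "fingers": 0.8}, {"delta_pos": [0.1807, -0.2673, 0.1], "turn": [0, 0, 0], "fingers": 0.8}])

```text
clock: 14.92
position: [0.4659, 0.0914, 0.1039]
ee_rot: [0.801, 0.599, -0.001, -0.001]
ft_force: [0.6, -0.1, -0.5]
grip_width: 0.532
grasp_force: 30.9
```

Run:
```python
from h import *
to(.4665,.0918,.0405,73.6)
o=get_obs();c=camera('wrist'); p=cloud(c,o).reshape(-1,3)
q=p[(p[:,2]>.0065)&(p[:,2]<.014)&(np.linalg.norm(p[:,:2]-[.466,.092],axis=1)<.055)]
r=cv2.minAreaRect((q[:,:2]*1000).astype(np.float32)); print(len(q),np.round(r[0],1),np.round(r[1],1),round(r[2],1),np.median(q[:,2]),cv2.minEnclosingCircle((q[:,:2]*1000).astype(np.float32)))
```

```text
shift [0.0006 0.0005 0.0634] turn [-0.0018  0.0006  0.    ] yaw now 73.6 pos [0.4659 0.0914 0.1039] clock 14.93
1509 [471.2  99.4] [63.4 80.9] 68.3 0.010263966614668357 ((467.9184875488281, 91.41132354736328), 40.633975982666016)
```

In the tool's units: 0.064 m / 0.75 = 0.0853, 0.0625 m / 0.75 = 0.0833.

Request:
move_arm(plan=[{"delta_pos": [0, 0.0013, 0.02], "turn": [0, 0, 0], "fingers": 0.8}, {"delta_pos": [0, 0.0013, 0.04], "turn": [0, 0, 0], "fingers": 0.8}, {"delta_pos": [0, 0.0013, 0.0587], "turn": [0, 0, 0], "fingers": 0.8}, {"delta_pos": [0, 0.0013, 0.0707], "turn": [0, 0, 0], "fingers": 0.8}, {"delta_pos": [0, 0.0013, 0.0773], "turn": [0, 0, 0], "fingers": 0.8}, {"delta_pos": [0, 0.0013, 0.0813], "turn": [0, 0, 0], "fingers": 0.8}, {"delta_pos": [0, 0.0013, 0.0833], "turn": [0, 0, 0], "fingers": 0.8}, {"delta_pos": [0, 0.0013, 0.0853], "turn": [0, 0, 0], "fingers": 0.8}, {"delta_pos": [0, 0.0013, 0.0853], "turn": [0, 0, 0], "fingers": 0.8}])

```text
clock: 16.1
position: [0.4676, 0.0913, 0.0414]
ee_rot: [0.801, 0.599, 0.0, 0.0]
ft_force: [0.2, 0.1, 0.1]
grip_width: 0.526
grasp_force: 30.9
```

In the tool's units: 0.002 m / 0.75 = 0.0027, 0.0015 m / 0.75 = 0.002.

Request:
move_arm(plan=[{"delta_pos": [0, 0, 0.0007], "turn": [0, 0, 0], "fingers": 0.8}, {"delta_pos": [0, 0, 0.0013], "turn": [0, 0, 0], "fingers": 0.8}, {"delta_pos": [0, 0, 0.002], "turn": [0, 0, 0], "fingers": 0.8}, {"delta_pos": [0, 0, 0.0027], "turn": [0, 0, 0], "fingers": 0.8}])

```text
clock: 16.6
position: [0.4678, 0.0913, 0.0408]
ee_rot: [0.801, 0.599, -0.0, 0.001]
ft_force: [-10.8, -3.0, 28.4]
grip_width: 0.53
grasp_force: 33.4
```

In the tool's units: -0.12 m / 0.75 = -0.16, -0.1 m / 0.75 = -0.1333.

Request:
move_arm(plan=[{"delta_pos": [0, 0, -0.0016], "turn": [0, 0, 0], "fingers": 0.8}, {"delta_pos": [0, 0, -0.0016], "turn": [0, 0, 0], "fingers": 0.42}, {"delta_pos": [0, 0, -0.0016], "turn": [0, 0, 0], "fingers": 0.35}, {"delta_pos": [0, 0, -0.0016], "turn": [0, 0, 0], "fingers": 0.2}, {"delta_pos": [0, 0, -0.0016], "turn": [0, 0, 0], "fingers": 0.1}, {"delta_pos": [0, 0, -0.0016], "turn": [0, 0, 0], "fingers": 0.1}, {"delta_pos": [0, 0, -0.0267], "turn": [0, 0, 0], "fingers": 0.1}, {"delta_pos": [0, 0, -0.06], "turn": [0, 0, 0], "fingers": 0.0}, {"delta_pos": [0, 0, -0.0933], "turn": [0, 0, 0], "fingers": 0.0}, {"delta_pos": [0, 0, -0.1333], "turn": [0, 0, 0], "fingers": 0}, {"delta_pos": [0, 0, -0.16], "turn": [0, 0, 0], "fingers": 0}, {"delta_pos": [0, 0, -0.16], "turn": [0, 0, 0], "fingers": 0}])

```text
clock: 18.1
position: [0.4685, 0.0917, 0.1616]
ee_rot: [0.801, 0.599, 0.002, 0.001]
ft_force: [0.3, -1.2, -0.2]
grip_width: 0.998
grasp_force: 0.0
```

Run:
```python
from h import *
d={n:camera(n) for n in("scene","top")}
def rect(p): 
    r=cv2.minAreaRect((p[:,:2]*1000).astype(np.float32)); return np.round(r[0],1),np.round(r[1],1),round(r[2],1)
for nm in d:
    A=cloud(d[nm]).reshape(-1,3)
    for c,lo,hi in(([.467,.092],.056,.07),([.617,-.095],.059,.07),([.617,-.095],.036,.046),([.61,.094],.006,.014),([.61,.094],.044,.06)):
        p=A[(np.linalg.norm(A[:,:2]-c,axis=1)<.05)&(A[:,2]>lo)&(A[:,2]<hi)]
        if len(p)>5: print(nm,lo,hi,len(p),*rect(p),np.median(p[:,2]).round(4))
to(.6185,-.0945,.15,99)
a=cv2.resize(d["scene"]["color"][140:330,230:450],(680,588),interpolation=2); save("s2.png",a)
```

```text
scene 0.056 0.07 265 [466.3  90. ] [46.6 45.9] 83.6 0.0629
scene 0.059 0.07 530 [618.4 -94.7] [54.9 54.1] 40.4 0.0638
scene 0.036 0.046 407 [616.1 -96.1] [68.6 51.5] 10.0 0.0422
scene 0.006 0.014 583 [610.   93.8] [66.2 68. ] 44.8 0.0106
scene 0.044 0.06 17 [610.7  93.8] [7.8 6.6] 85.2 0.0473
top 0.059 0.07 470 [615.5 -92.7] [55.1 54.5] 86.2 0.0635
top 0.036 0.046 325 [614.6 -93.5] [67.5 54.7] 8.9 0.042
top 0.006 0.014 413 [613.7  80.6] [66.1 36.9] 20.9 0.0099
top 0.044 0.06 14 [608.7  94. ] [6.5 6.3] 27.6 0.0488
shift [-0.1356  0.1974  0.0095] turn [ 4.000e-04  2.000e-04 -4.431e-01] yaw now 73.61 pos [0.4674 0.0913 0.1594] clock 18.2
```

View pics/s2.png

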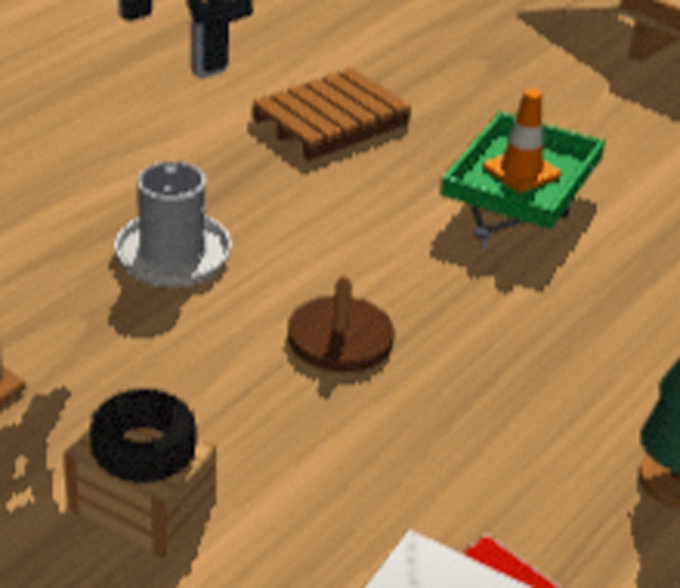

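The drum stands in the pan at (172,215), and the tyre lies flat on the crate at (143,435). For the tyre I'll close across the crate's short side, tool x at about 9°.

In the tool's units: 0.1955 m / 0.75 = 0.2607, 0.192 m / 0.75 = 0.256, 1.125 rad / 6.2832 = 0.179.

Request:
move_arm(plan=[{"delta_pos": [-0.008, 0.0133, 0], "turn": [0, 0, 0.0159], "fingers": 0}, {"delta_pos": [-0.0267, 0.04, 0], "turn": [0, 0, 0.035], "fingers": 0}, {"delta_pos": [-0.0507, 0.0733, 0], "turn": [0, 0, 0.0573], "fingers": 0}, {"delta_pos": [-0.0747, 0.108, 0], "turn": [0, 0, 0.0796], "fingers": 0}, {"delta_pos": [-0.1, 0.144, 0], "turn": [0, 0, 0.1019], "fingers": 0}, {"delta_pos": [-0.124, 0.1787, 0], "turn": [0, 0, 0.1241], "fingers": 0}, {"delta_pos": [-0.1467, 0.2133, 0], "turn": [0, 0, 0.1464], "fingers": 0}, {"delta_pos": [-0.1667, 0.24, 0], "turn": [0, 0, 0.1639], "fingers": 0}, {"delta_pos": [-0.1773, 0.256, 0], "turn": [0, 0, 0.1751], "fingers": 0}, {"delta_pos": [-0.1807, 0.2607, 0], "turn": [0, 0, 0.179], "fingers": 0}, {"delta_pos": [-0.1807, 0.2607, 0], "turn": [0, 0, 0.179], "fingers": 0}, {"delta_pos": [-0.1807, 0.2607, 0], "turn": [0, 0, 0.179], "fingers": 0}])

```text
clock: 19.7
position: [0.6165, -0.093, 0.1592]
ee_rot: [0.997, 0.081, -0.0, -0.0]
ft_force: [0.1, 0.4, -0.4]
grip_width: 1.002
grasp_force: 0.0
```

Run:
```python
from h import *
o=get_obs(); W=cloud(camera('wrist'),o).reshape(-1,3)
for a,b in((.059,.07),(.036,.046)):
    p=W[(W[:,2]>a)&(W[:,2]<b)&(np.linalg.norm(W[:,:2]-[.617,-.094],axis=1)<.045)]
    r=cv2.minAreaRect((p[:,:2]*1000).astype(np.float32)); print(a,b,len(p),np.round(r[0],1),np.round(r[1],1),round(r[2],1),np.median(p[:,2]))
to(.6175,-.094,.056,9.2)
```

```text
0.059 0.07 3885 [618.9 -92.9] [56.7 56.5] 15.3 0.06444563052188268
0.036 0.046 2160 [617.4 -94.8] [68.2 50.1] 8.8 0.0429364643441147
shift [0.0007 0.0011 0.1033] turn [-0.0001  0.      0.0009] yaw now 9.25 pos [ 0.6166 -0.0931  0.1593] clock 19.75
```

Request:
move_arm(plan=[{"delta_pos": [0.0013, 0.0007, 0.0333], "turn": [0, 0, 0], "fingers": 0}, {"delta_pos": [0.0013, 0.0007, 0.0733], "turn": [0, 0, 0], "fingers": 0}, {"delta_pos": [0.0013, 0.0007, 0.1067], "turn": [0, 0, 0], "fingers": 0}, {"delta_pos": [0.0013, 0.0007, 0.1293], "turn": [0, 0, 0], "fingers": 0}, {"delta_pos": [0.0013, 0.0007, 0.1373], "turn": [0, 0, 0], "fingers": 0.0}, {"delta_pos": [0.0013, 0.0007, 0.1373], "turn": [0, 0, 0], "fingers": 0.1}, {"delta_pos": [0.0013, 0.0007, 0.1373], "turn": [0, 0, 0], "fingers": 0.2}, {"delta_pos": [0.0013, 0.0007, 0.1373], "turn": [0, 0, 0], "fingers": 0.3}, {"delta_pos": [0.0013, 0.0007, 0.1373], "turn": [0, 0, 0], "fingers": 0.4}, {"delta_pos": [0.0013, 0.0007, 0.1373], "turn": [0, 0, 0], "fingers": 0.6}, {"delta_pos": [0.0013, 0.0007, 0.1373], "turn": [0, 0, 0], "fingers": 0.6}, {"delta_pos": [0.0013, 0.0007, 0.1373], "turn": [0, 0, 0], "fingers": 0.6}], force=30)

```text
clock: 21.25
position: [0.6185, -0.0941, 0.0575]
ee_rot: [0.997, 0.08, 0.001, 0.0]
ft_force: [-1.1, -0.0, 6.5]
grip_width: 0.655
grasp_force: 31.2
```

Request:
move_arm(plan=[{"delta_pos": [0, 0, -0.004], "turn": [0, 0, 0], "fingers": 0.6}, {"delta_pos": [0, 0, -0.0133], "turn": [0, 0, 0], "fingers": 0.6}, {"delta_pos": [0, 0, -0.0267], "turn": [0, 0, 0], "fingers": 0.6}, {"delta_pos": [0, 0, -0.0533], "turn": [0, 0, 0], "fingers": 0.6}, {"delta_pos": [0, 0, -0.08], "turn": [0, 0, 0], "fingers": 0.6}, {"delta_pos": [0, 0, -0.1], "turn": [0, 0, 0], "fingers": 0.6}, {"delta_pos": [0, 0, -0.1067], "turn": [0, 0, 0], "fingers": 0.6}, {"delta_pos": [0, 0, -0.1067], "turn": [0, 0, 0], "fingers": 0.6}])

```text
clock: 22.25
position: [0.6179, -0.0942, 0.1365]
ee_rot: [0.997, 0.08, 0.0, 0.0]
ft_force: [0.0, -0.5, -1.1]
grip_width: 0.654
grasp_force: 31.9
```

Run:
```python
from h import *
o=get_obs(); c=camera('wrist'); save('w6.png',c['color']); W=cloud(c,o)
p=W.reshape(-1,3)
T=(p-o['position'])@Rn.from_quat(o['ee_rot']).as_matrix()
k=c['color'].reshape(-1,3).max(1)<75
q=T[k&(np.abs(T[:,1])<.024)&(abs(T[:,0])<.04)&(abs(T[:,2])<.025)]
print('tyre tool frame',len(q),q.min(0).round(4),q.max(0).round(4))
S=cloud(camera('scene')).reshape(-1,3); q=S[(np.linalg.norm(S[:,:2]-o['position'][:2],axis=1)<.035)&(S[:,2]>.06)]; print('bottom',np.percentile(q[:,2],[0,1,3,10]).round(4))
for a,b in((.036,.046),):
    q=p[(p[:,2]>a)&(p[:,2]<b)&(np.linalg.norm(p[:,:2]-[.617,-.094],axis=1)<.05)]
    r=cv2.minAreaRect((q[:,:2]*1000).astype(np.float32)); print('crate',len(q),np.round(r[0],1),np.round(r[1],1),round(r[2],1),np.median(q[:,2]))
to(.6097,.094,.13,9.2)
```

```text
tyre tool frame 11565 [-0.0281 -0.024  -0.0094] [0.0298 0.024  0.0122]
bottom [0.1211 0.125  0.1279 0.1377]
crate 3760 [617.5 -94.9] [68.  50.6] 9.1 0.04298843795873608
shift [ 0.0222 -0.187   0.0056] turn [-0.0002  0.0011 -0.0008] yaw now 9.16 pos [ 0.6175 -0.0941  0.1356] clock 22.35
```

View pics/w6.png

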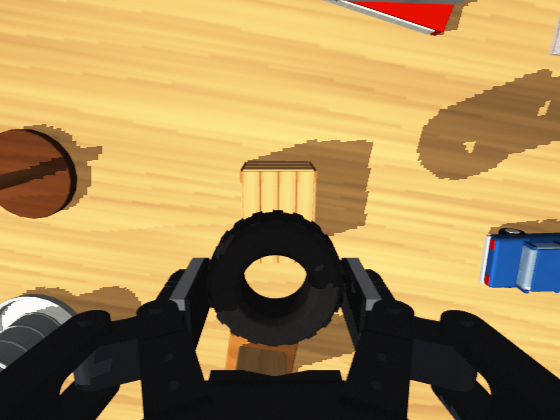

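The tyre is held level at (275,278), its bottom about 13.5 mm below the TCP, and the crate has not moved. I move over the stand.

In the tool's units: -0.1875 m / 0.75 = -0.25, -0.16 m / 0.75 = -0.2133.

Request:
move_arm(plan=[{"delta_pos": [0.0013, -0.0133, 0], "turn": [0, 0, 0], "fingers": 0.6}, {"delta_pos": [0.0053, -0.0467, 0], "turn": [0, 0, 0], "fingers": 0.6}, {"delta_pos": [0.0093, -0.0867, 0], "turn": [0, 0, 0], "fingers": 0.6}, {"delta_pos": [0.0147, -0.1293, 0], "turn": [0, 0, 0], "fingers": 0.6}, {"delta_pos": [0.02, -0.1733, 0], "turn": [0, 0, 0], "fingers": 0.6}, {"delta_pos": [0.024, -0.2133, 0], "turn": [0, 0, 0], "fingers": 0.6}, {"delta_pos": [0.0273, -0.24, 0], "turn": [0, 0, 0], "fingers": 0.6}, {"delta_pos": [0.0283, -0.25, 0.0133], "turn": [0, 0, 0], "fingers": 0.6}, {"delta_pos": [0.0283, -0.25, 0.0333], "turn": [0, 0, 0], "fingers": 0.6}, {"delta_pos": [0.0283, -0.25, 0.0533], "turn": [0, 0, 0], "fingers": 0.6}, {"delta_pos": [0.0283, -0.25, 0.06], "turn": [0, 0, 0], "fingers": 0.6}, {"delta_pos": [0.0283, -0.25, 0.06], "turn": [0, 0, 0], "fingers": 0.6}])

```text
clock: 23.85
position: [0.6089, 0.0937, 0.0908]
ee_rot: [0.997, 0.079, -0.0, 0.0]
ft_force: [0.2, 0.2, -0.7]
grip_width: 0.654
grasp_force: 32.0
```

Run:
```python
from h import *
o=get_obs(); c=camera('wrist'); W=cloud(c,o); save('w7.png',c['color'])
p=W.reshape(-1,3)
q=p[(p[:,2]>.035)&(p[:,2]<.055)&(np.linalg.norm(p[:,:2]-[.609,.094],axis=1)<.02)]; print('pole',len(q), q.min(0).round(4) if len(q) else '', q.max(0).round(4) if len(q) else '')
to(.6085,.0943,.0235,9.2)
```

```text
pole 0  
shift [-0.0006 -0.0004  0.0679] turn [ 0.0001 -0.0001 -0.0013] yaw now 9.12 pos [0.6092 0.094  0.0914] clock 23.9
```

View pics/w7.png

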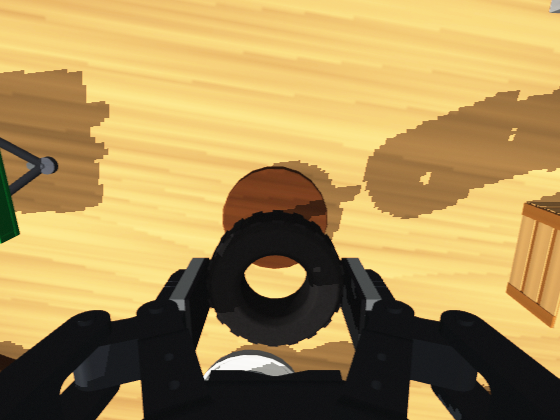

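The tyre is at (275,278) and the stand's disc at (275,217), both on the same column. The tyre itself hides the pole. I lower in two stages, watching the force.

In the tool's units: 0.04 m / 0.75 = 0.0533, 0.028 m / 0.75 = 0.0373.

Request:
move_arm(plan=[{"delta_pos": [0, 0, 0.0133], "turn": [0, 0, 0], "fingers": 0.6}, {"delta_pos": [0, 0, 0.0267], "turn": [0, 0, 0], "fingers": 0.6}, {"delta_pos": [0, 0, 0.0373], "turn": [0, 0, 0], "fingers": 0.6}, {"delta_pos": [0, 0, 0.0453], "turn": [0, 0, 0], "fingers": 0.6}, {"delta_pos": [0, 0, 0.0533], "turn": [0, 0, 0], "fingers": 0.6}, {"delta_pos": [0, 0, 0.0533], "turn": [0, 0, 0], "fingers": 0.6}])

```text
clock: 24.65
position: [0.6088, 0.0943, 0.0508]
ee_rot: [0.997, 0.08, -0.0, 0.0]
ft_force: [0.7, -0.8, -0.2]
grip_width: 0.653
grasp_force: 32.0
```

No contact; the tyre is round the pole.

In the tool's units: 0.026 m / 0.75 = 0.0347, 0.025 m / 0.75 = 0.0333.

Request:
move_arm(plan=[{"delta_pos": [0, 0, 0.0107], "turn": [0, 0, 0], "fingers": 0.6}, {"delta_pos": [0, 0, 0.02], "turn": [0, 0, 0], "fingers": 0.6}, {"delta_pos": [0, 0, 0.0267], "turn": [0, 0, 0], "fingers": 0.6}, {"delta_pos": [0, 0, 0.0307], "turn": [0, 0, 0], "fingers": 0.6}, {"delta_pos": [0, 0, 0.0333], "turn": [0, 0, 0], "fingers": 0.6}, {"delta_pos": [0, 0, 0.0347], "turn": [0, 0, 0], "fingers": 0.6}, {"delta_pos": [0, 0, 0.0347], "turn": [0, 0, 0], "fingers": 0.6}])

```text
clock: 25.52
position: [0.6092, 0.0944, 0.0256]
ee_rot: [0.997, 0.08, 0.0, 0.0]
ft_force: [-1.3, -0.2, 1.9]
grip_width: 0.657
grasp_force: 32.1
```

In the tool's units: 0.001 m / 0.75 = 0.0013, 0.0005 m / 0.75 = 0.0007.

Request:
move_arm(plan=[{"delta_pos": [0, 0, 0.0007], "turn": [0, 0, 0], "fingers": 0.6}, {"delta_pos": [0, 0, 0.0013], "turn": [0, 0, 0], "fingers": 0.6}, {"delta_pos": [0, 0, 0.0013], "turn": [0, 0, 0], "fingers": 0.6}])

```text
clock: 25.9
position: [0.6092, 0.0944, 0.0255]
ee_rot: [0.997, 0.08, 0.0, 0.0]
ft_force: [-5.6, -2.6, 11.3]
grip_width: 0.652
grasp_force: 32.9
```

In the tool's units: -0.105 m / 0.75 = -0.14, -0.09 m / 0.75 = -0.12.

Request:
move_arm(plan=[{"delta_pos": [0, 0, -0.0007], "turn": [0, 0, 0], "fingers": 0.6}, {"delta_pos": [0, 0, -0.0007], "turn": [0, 0, 0], "fingers": 0.3}, {"delta_pos": [0, 0, -0.0007], "turn": [0, 0, 0], "fingers": 0.2}, {"delta_pos": [0, 0, -0.0007], "turn": [0, 0, 0], "fingers": 0.1}, {"delta_pos": [0, 0, -0.0007], "turn": [0, 0, 0], "fingers": 0}, {"delta_pos": [0, 0, -0.0007], "turn": [0, 0, 0], "fingers": 0}, {"delta_pos": [0, 0, -0.02], "turn": [0, 0, 0], "fingers": 0}, {"delta_pos": [0, 0, -0.0467], "turn": [0, 0, 0], "fingers": 0.0}, {"delta_pos": [0, 0, -0.08], "turn": [0, 0, 0], "fingers": 0.0}, {"delta_pos": [0, 0, -0.12], "turn": [0, 0, 0], "fingers": 0}, {"delta_pos": [0, 0, -0.14], "turn": [0, 0, 0], "fingers": 0}, {"delta_pos": [0, 0, -0.14], "turn": [0, 0, 0], "fingers": 0}])

```text
clock: 27.4
position: [0.6097, 0.0945, 0.1308]
ee_rot: [0.997, 0.08, 0.001, 0.0]
ft_force: [-0.2, -0.3, -0.3]
grip_width: 1.001
grasp_force: 0.0
```

Run:
```python
from h import *
o=get_obs(); c=camera('wrist'); p=cloud(c,o).reshape(-1,3); s=camera("scene"); q=cloud(s).reshape(-1,3)
for n,P in(("wrist",p),("scene",q)):
    for cc,a,b in(([.609,.094],.027,.037),([.609,.094],.044,.06),([.467,.092],.056,.07),([.617,-.095],.036,.046)):
        A=P[(P[:,2]>a)&(P[:,2]<b)&(np.linalg.norm(P[:,:2]-cc,axis=1)<.05)]
        if len(A)>5:
            r=cv2.minAreaRect((A[:,:2]*1000).astype(np.float32)); print(n,a,len(A),np.round(r[0],1),np.round(r[1],1),round(r[2],1),np.median(A[:,2]).round(4))
to(.617,-.095,.13,9.2)
save("s3.png",cv2.resize(s["color"][140:330,230:450],(680,588),interpolation=2))
```

```text
wrist 0.027 3824 [609.7  95.8] [56.7 56.5] 53.3 0.0324
wrist 0.044 172 [611.1  95.7] [9.5 9.2] 77.0 0.0478
wrist 0.036 4676 [615.9 -87.7] [69.  38.3] 9.8 0.0429
scene 0.027 352 [609.   92.6] [55.4 53.8] 75.1 0.0318
scene 0.044 20 [611.5  93.3] [7.9 6.4] 38.3 0.0479
scene 0.056 261 [466.8  90.4] [46.1 45.8] 42.6 0.0629
scene 0.036 967 [616.  -95.9] [69.6 52.2] 8.5 0.0425
shift [-0.0218  0.1881 -0.0013] turn [ 0.0002  0.0009 -0.0009] yaw now 9.15 pos [0.6086 0.0942 0.1286] clock 27.5
```

View pics/s3.png

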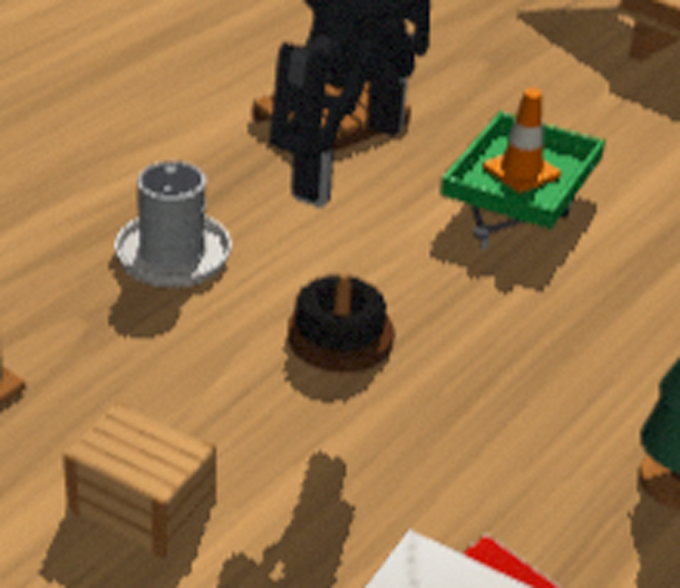

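The tyre lies over the pole at (342,310), cone and drum are in place, and the crate is bare at (140,455). Moving to the crate.

In the tool's units: 0.1885 m / 0.75 = 0.2513, -0.015 m / 0.75 = -0.02.

Request:
move_arm(plan=[{"delta_pos": [-0.0027, 0.02, 0], "turn": [0, 0, 0], "fingers": 0}, {"delta_pos": [-0.008, 0.0667, 0], "turn": [0, 0, 0], "fingers": 0}, {"delta_pos": [-0.0133, 0.12, 0], "turn": [0, 0, 0], "fingers": 0}, {"delta_pos": [-0.02, 0.1733, 0], "turn": [0, 0, 0], "fingers": 0}, {"delta_pos": [-0.0253, 0.22, 0], "turn": [0, 0, 0], "fingers": 0}, {"delta_pos": [-0.0293, 0.244, 0], "turn": [0, 0, 0], "fingers": 0}, {"delta_pos": [-0.0293, 0.2513, 0.0067], "turn": [0, 0, 0], "fingers": 0}, {"delta_pos": [-0.0293, 0.2513, 0.04], "turn": [0, 0, 0], "fingers": 0}, {"delta_pos": [-0.0293, 0.2513, 0.08], "turn": [0, 0, 0], "fingers": 0}, {"delta_pos": [-0.0293, 0.2513, 0.1133], "turn": [0, 0, 0], "fingers": 0}, {"delta_pos": [-0.0293, 0.2513, 0.1333], "turn": [0, 0, 0], "fingers": 0}, {"delta_pos": [-0.0293, 0.2513, 0.1387], "turn": [0, 0, 0], "fingers": 0}])

```text
clock: 29.0
position: [0.6169, -0.0943, 0.0244]
ee_rot: [0.997, 0.08, -0.001, -0.0]
ft_force: [1.0, -0.7, -0.3]
grip_width: 0.996
grasp_force: 0.0
```

Request:
move_arm(plan=[{"delta_pos": [0, 0, 0], "turn": [0, 0, 0], "fingers": 0.1}, {"delta_pos": [0, 0, 0], "turn": [0, 0, 0], "fingers": 0.25}, {"delta_pos": [0, 0, 0], "turn": [0, 0, 0], "fingers": 0.35}, {"delta_pos": [0, 0, 0], "turn": [0, 0, 0], "fingers": 0.45}, {"delta_pos": [0, 0, 0], "turn": [0, 0, 0], "fingers": 0.7}, {"delta_pos": [0, 0, 0], "turn": [0, 0, 0], "fingers": 0.7}, {"delta_pos": [0, 0, 0], "turn": [0, 0, 0], "fingers": 0.7}, {"delta_pos": [0, 0, -0.0067], "turn": [0, 0, 0], "fingers": 0.7}, {"delta_pos": [0, 0, -0.0267], "turn": [0, 0, 0], "fingers": 0.7}, {"delta_pos": [0, 0, -0.0667], "turn": [0, 0, 0], "fingers": 0.7}, {"delta_pos": [0, 0, -0.1067], "turn": [0, 0, 0], "fingers": 0.7}, {"delta_pos": [0, 0, -0.1267], "turn": [0, 0, 0], "fingers": 0.7}], force=35)

```text
clock: 30.5
position: [0.6181, -0.0952, 0.1228]
ee_rot: [0.997, 0.08, 0.001, 0.0]
ft_force: [0.7, -0.6, -1.4]
grip_width: 0.551
grasp_force: 36.4
```

Run:
```python
from h import *
o=get_obs(); c=camera('wrist'); p=cloud(c,o).reshape(-1,3)
T=(p-o['position'])@Rn.from_quat(o['ee_rot']).as_matrix()
q=T[(T[:,2]>-.022)&(T[:,2]<-.010)&(abs(T[:,1])<.023)&(abs(T[:,0])<.06)]
print('crate top in tool',len(q),q.min(0).round(4),q.max(0).round(4),np.median(q[:,2]).round(4))
S=cloud(camera('scene')).reshape(-1,3); q=S[(np.linalg.norm(S[:,:2]-o['position'][:2],axis=1)<.045)&(S[:,2]>.05)&(S[:,2]<.14)]; print('bottom',np.percentile(q[:,2],[0,1,3,10]).round(4))
to(.437,.3072,.13,75.4); print(np.round(o['joint_pos'],2))
```

```text
crate top in tool 19671 [-0.032 -0.023 -0.022] [ 0.0345  0.023  -0.01  ] -0.017
bottom [0.0971 0.0985 0.1    0.1033]
shift [-0.1149 -0.4262 -0.0085] turn [ 0.0027 -0.002  -1.1562] yaw now 9.15 pos [ 0.6182 -0.0953  0.1223] clock 30.6
[ 0.4   0.45 -0.41  1.58  0.19  1.14 -1.47]
```

In the tool's units: -0.426 m / 0.75 = -0.568, -0.106 m / 0.75 = -0.1413, -1.156 rad / 6.2832 = -0.184.

Request:
move_arm(plan=[{"delta_pos": [-0.0053, -0.02, -0.0133], "turn": [0, 0, -0.0064], "fingers": 0.7}, {"delta_pos": [-0.0173, -0.0667, -0.0333], "turn": [0, 0, -0.0207], "fingers": 0.7}, {"delta_pos": [-0.032, -0.12, -0.04], "turn": [0, 0, -0.0382], "fingers": 0.7}, {"delta_pos": [-0.0467, -0.1733, -0.04], "turn": [0, 0, -0.0557], "fingers": 0.7}, {"delta_pos": [-0.0627, -0.2333, -0.04], "turn": [0, 0, -0.0748], "fingers": 0.7}, {"delta_pos": [-0.0787, -0.2933, -0.04], "turn": [0, 0, -0.0955], "fingers": 0.7}, {"delta_pos": [-0.0947, -0.3533, -0.04], "turn": [0, 0, -0.1146], "fingers": 0.7}, {"delta_pos": [-0.1107, -0.4133, -0.04], "turn": [0, 0, -0.1337], "fingers": 0.7}, {"delta_pos": [-0.1267, -0.4707, -0.04], "turn": [0, 0, -0.1528], "fingers": 0.7}, {"delta_pos": [-0.1413, -0.524, -0.04], "turn": [0, 0, -0.1703], "fingers": 0.7}, {"delta_pos": [-0.1507, -0.5587, -0.0267], "turn": [0, 0, -0.1814], "fingers": 0.7}, {"delta_pos": [-0.1533, -0.568, -0.0133], "turn": [0, 0, -0.184], "fingers": 0.7}])

```text
clock: 32.1
position: [0.4338, 0.3089, 0.1296]
ee_rot: [0.79, 0.614, -0.0, -0.0]
ft_force: [-0.2, -0.3, -1.0]
grip_width: 0.551
grasp_force: 36.3
```

Run:
```python
from h import *
o=get_obs(); c=camera('wrist'); p=cloud(c,o).reshape(-1,3)
q=p[(p[:,2]>.014)&(p[:,2]<.023)&(np.linalg.norm(p[:,:2]-[.437,.307],axis=1)<.07)]
r=cv2.minAreaRect((q[:,:2]*1000).astype(np.float32)); print(len(q),np.round(r[0],1),np.round(r[1],1),round(r[2],1),np.median(q[:,2]))
to(.437,.3072,.0435,75.4)
```

```text
4638 [446. 336.] [42.7 76.1] 74.8 0.018690179581967545
shift [0.0002 0.0036 0.0847] turn [-0.0021  0.0016  0.0041] yaw now 75.64 pos [0.4337 0.308  0.1282] clock 32.15
```

In the tool's units: 0.083 m / 0.75 = 0.1107, 0.081 m / 0.75 = 0.108.

Request:
move_arm(plan=[{"delta_pos": [0, 0.0013, 0.02], "turn": [0, 0, 0], "fingers": 0.7}, {"delta_pos": [0, 0.0013, 0.0467], "turn": [0, 0, 0], "fingers": 0.7}, {"delta_pos": [0, 0.0013, 0.0733], "turn": [0, 0, 0], "fingers": 0.7}, {"delta_pos": [0, 0.0013, 0.0933], "turn": [0, 0, 0], "fingers": 0.7}, {"delta_pos": [0, 0.0013, 0.104], "turn": [0, 0, 0], "fingers": 0.7}, {"delta_pos": [0, 0.0013, 0.108], "turn": [0, 0, 0], "fingers": 0.7}, {"delta_pos": [0, 0.0013, 0.1107], "turn": [0, 0, 0], "fingers": 0.7}, {"delta_pos": [0, 0.0013, 0.1107], "turn": [0, 0, 0], "fingers": 0.7}])

```text
clock: 33.15
position: [0.4372, 0.3069, 0.0476]
ee_rot: [0.791, 0.611, 0.0, 0.0]
ft_force: [0.1, 0.4, -0.8]
grip_width: 0.558
grasp_force: 36.3
```

In the tool's units: 0.0038 m / 0.75 = 0.0051, 0.003 m / 0.75 = 0.004.

Request:
move_arm(plan=[{"delta_pos": [0, 0, 0.0013], "turn": [0, 0, 0], "fingers": 0.7}, {"delta_pos": [0, 0, 0.0027], "turn": [0, 0, 0], "fingers": 0.7}, {"delta_pos": [0, 0, 0.004], "turn": [0, 0, 0], "fingers": 0.7}, {"delta_pos": [0, 0, 0.0051], "turn": [0, 0, 0], "fingers": 0.7}, {"delta_pos": [0, 0, 0.0051], "turn": [0, 0, 0], "fingers": 0.7}])

```text
clock: 33.78
position: [0.437, 0.3067, 0.044]
ee_rot: [0.791, 0.611, -0.0, 0.0]
ft_force: [-2.8, -3.5, 7.6]
grip_width: 0.557
grasp_force: 37.3
```

Contact (7.6 N). Release and rise.

Request:
move_arm(plan=[{"delta_pos": [0, 0, 0], "turn": [0, 0, 0], "fingers": 0.42}, {"delta_pos": [0, 0, 0], "turn": [0, 0, 0], "fingers": 0.3}, {"delta_pos": [0, 0, 0], "turn": [0, 0, 0], "fingers": 0.2}, {"delta_pos": [0, 0, 0], "turn": [0, 0, 0], "fingers": 0.1}, {"delta_pos": [0, 0, 0], "turn": [0, 0, 0], "fingers": 0}, {"delta_pos": [0, 0, 0], "turn": [0, 0, 0], "fingers": 0}, {"delta_pos": [0, 0, -0.02], "turn": [0, 0, 0], "fingers": 0}, {"delta_pos": [0, 0, -0.0467], "turn": [0, 0, 0], "fingers": 0.0}, {"delta_pos": [0, 0, -0.0933], "turn": [0, 0, 0], "fingers": 0.0}, {"delta_pos": [0, 0, -0.1467], "turn": [0, 0, 0], "fingers": 0}, {"delta_pos": [0, 0, -0.1867], "turn": [0, 0, 0], "fingers": 0}, {"delta_pos": [0, 0, -0.1867], "turn": [0, 0, 0], "fingers": 0}])

```text
clock: 35.28
position: [0.438, 0.3079, 0.1873]
ee_rot: [0.791, 0.612, 0.003, 0.001]
ft_force: [-0.1, -0.2, -0.6]
grip_width: 0.999
grasp_force: 0.0
```

Run:
```python
from h import *
o=get_obs(); c=camera('wrist'); p=cloud(c,o).reshape(-1,3); s=camera("scene"); q=cloud(s).reshape(-1,3)
for n,P in(("wrist",p),("scene",q)):
    for cc,a,b in(([.437,.307],.055,.067),([.437,.307],.014,.022),([.609,.094],.027,.037),([.467,.092],.056,.07),([.608,-.315],.008,.05)):
        A=P[(P[:,2]>a)&(P[:,2]<b)&(np.linalg.norm(P[:,:2]-cc,axis=1)<.065)]
        if len(A)>50:
            r=cv2.minAreaRect((A[:,:2]*1000).astype(np.float32)); print(n,a,len(A),np.round(r[0],1),np.round(r[1],1),round(r[2],1),np.median(A[:,2]).round(4))
save("s4.png",cv2.resize(s["color"][120:410,120:450],(680,598),interpolation=2))
```

```text
wrist 0.055 5503 [436.1 307.7] [68.2 50.3] 75.0 0.0609
wrist 0.014 3114 [438.4 308.2] [99.3 76.1] 75.4 0.0187
wrist 0.027 134 [612.1 121.8] [ 5.6 21.6] 71.0 0.0297
scene 0.055 343 [434.2 306.5] [70.3 53.9] 75.1 0.0609
scene 0.014 355 [437.8 305.7] [101.5  81.4] 75.8 0.0185
scene 0.027 351 [610.   92.7] [52.9 54.7] 79.8 0.0319
scene 0.056 259 [466.7  90.7] [45.3 47.2] 2.0 0.063
scene 0.008 2313 [ 609.7 -315.1] [ 46.7 103.7] 10.6 0.0224
```

View pics/s4.png

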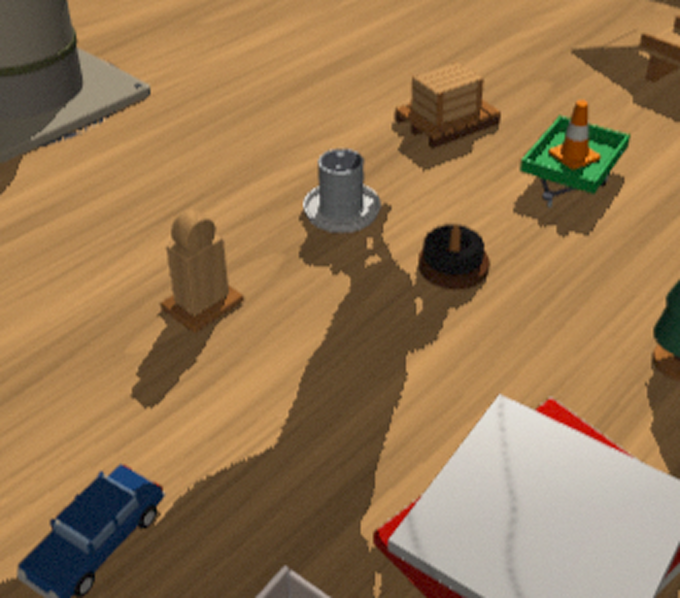

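All the pieces are in place: crate (450,100), drum (342,190), tyre (455,250), cone (577,140). The car and pump stand where they were.

```bash
python3 -c "
from workcell import hand_in
print(hand_in())"
```

```text
the job is handed in; nothing more can be done
None
```

The job is handed in at about 35 s on the clock: the last images show the cone in the trailer, the drum in the pan, the tyre over the pole and the crate square on the pallet, with the car and pump where they started; no verdict came back.

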